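Hook the parts tray onto the slotted upright and lock it

ROBOT

A 6-joint arm with a two-finger parallel gripper is mounted at the origin on the work surface. World frame = base frame: x ahead of the robot, y to its left, z up, the work surface at z = 0. Lengths are in m, angles in rad, forces in N, time in s.
With the tool pointing down it reaches from about 0.35 to 0.975 m from the base axis. Payload 17.4 kg.
Tool frame: the origin (TCP) lies at the very end of the fingers, on their centre line; the grasp point (between the pads) lies 19 mm behind it; z points along the fingers, y is the line along which they close (so a half turn about z gives the same grasp; the last joint's range is limited). The gripper opens to 85 mm and grips with 20 to 120 N. Pads are 22 mm wide; open, the fingers measure 114 mm over their backs; the gripper's body (76 mm by 85 mm) begins 54 mm behind the grasp point. The pads swing forward as they close: fully open they stand 13 mm farther back than shut.
Start: joints at [1.152, 0.116, 1.442, -0, 1.584, -0.038], TCP at [0.251, 0.627, 0.231] pointing down, gripper open.
Joint ranges: [-2.83, 2.83], [-0.83, 2.19], [0.07, 2.5], [-1.14, 4.28], [0.01, 3], [-2.97, 2.97]. Speed limits (rad/s): [1.89, 1.89, 2.22, 3.14, 3.14, 3.14].

INTERFACE

Orientations are given as a unit quaternion [w, x, y, z].
In Python, from workcell import r gives the robot as it stands.
- The arm moves only by the tool move_arm, never from a script. Its argument "moves" is a list that holds one entry, the list of rows, each a list of 7 numbers: the closure, from 0 (fully open) to 1 (shut), then the shift along the tool's x, y, z in mm, then the turn, a rotation vector about the tool's x, y, z in rad. In form: [[[jaw, tx, ty, tz, ax, ay, az], ...]]. A call has 1 to 10 rows; each row shifts and turns the commanded pose from where the row before left it, along the tool's axes as they then stand; what a row does not reach is not made up. A row lasts 1/10 s, in which the tool goes at most 50 mm and 8.59 degrees, less where a joint would pass 70% of its speed; a pose out of reach is approached as far as the arm can. A call with a gripper value outside its range is refused whole. The fingers move at their own pace and stop on an object; the grip force is fixed at half the most. Time passes only in rows, so rows that do not move let the fingers close. It gives the time, the measured TCP pose, the force, the opening and the grip force at its end, in the units of the state.
- r.get_state(): the state, without advancing time (a new reading comes with each control period).
- r.get_image(name): name is "side" or "top" or "wrist"; returns a dict with "color" (384x512x3 uint8, red, green, blue), "K" (3x3 intrinsics, pixels), "T" (4x4, takes a point from camera to world coordinates). Camera axes: x right, y up, looking along -z (the intrinsics and any distortion apply to the point x, -y, -z); pixel columns grow to the right and rows downward; lengths in m; the calibration is good to about 2 mm. A picture is of the moment at which its call begins. There is no depth.
- r.close_job(): hands the job in; it is judged then, once.
Trained networks look in a picture, given as the dict that the camera call returned (one of the last four; its "shot" number tells which), for a name from the list of things; names that differ only in an ending like _2 or _b are one class to them, and where a whole thing is asked for, a point or a joint stands for the part that bears it (a point fixed in the world has none). Each returns a list of dicts, best first, with "p" (0 to 1); they miss things now and then, are a little off and sometimes report something else, mostly with a low value. They report only what shows in the picture. A call takes as long as a camera call.
- r.look_for(query, picture): "position" ([column, row] in pixels, amid what is visible of it).
- r.landmark_of(query, picture): "position" ([column, row] in pixels: a listed point, or the origin of a listed thing).
The state is a dict: "time_s": time; "qpos": joint angles; "dq": joint speeds; "tau": joint torques, N m; "ee_pos": TCP position; "ee_rot": TCP orientation; "ft_force": force on the tool from outside, world axes, zero at the start; "torque": the same for the moment, N m; "grip_width": finger opening in m; "gripper_force": force on a finger pad.
Only numpy, scipy, OpenCV 4.12 (cv2) and the standard library are available. Lean on these libraries where they do the work, as an engineer would, in place of code of your own. Each camera call takes 0.05 s, during which the arm holds its last target. There are 200 camera calls.

TASK

Hang the blue parts tray on the slotted upright: put its two hooks into the two slots until its back is against the steel strip, then press it straight down until the red catches snap over its ears and it stays locked down when you let go. Go gently: feel for the slots and never push on the upright with more than about 20 N, and leave the other things on the bench alone.

Things in the scene. Friction and masses are not known exactly. Their poses are not given: they have to be found in the camera images.
- tray: blue steel tray, 0.3 to 0.5 kg. Origin: on its underside, middle of its back face; +x points out of the back, the way its hooks point, z up. The tray spans x -105 to 0 mm, 80 mm wide (y), floor 4 mm, rim 14 mm high. The back plate (x -5 to 0) is 52 mm wide, 90 mm tall; an ear on each side of it, at heights 30 to 36 mm, reaches out to y = 33 mm either way.
- tray_grip (a point): top of the tray's grip rib, at -40, 0, 90 mm in the tray frame. The rib stands along the tray's middle, 10 mm thick (y), from x = -100 to -5 mm; pinch across it. Once the hooks hold, press at the back plate: pressing farther out levers on the hooks, which can bind.
- tray_hooks (a point): midpoint between the tray's two steel hooks, at 12.6, 0, 58 mm in the tray frame, the tips' lowest back edge. Hooks at y = -16 and +16 mm, each 5 mm wide: a neck x = 0 to 12.6 mm at heights 76 to 84 mm; behind it a tooth x = 7 to 12.6 mm that hangs down to height 58 mm. Tips meet the strip 12.6 mm before the back would.
- stand: grey stand fixed to the bench; its front is a slotted oily steel strip. Origin: on the bench under the middle of the strip's front face; that face looks along -x, y lies along it, z up. Strip: x 0 to 5 mm, 76 mm wide, 35 mm of free space behind. The strip is clamped at a height that is NOT measured: up to 14 mm above or below its middle setting. Find it by feel or by eye.
- slots_mid (a point): where the centre between the two slots would be with the strip at its middle setting (fixed in the stand: 0, 0, 166 mm). Slots at y = -16 and +16 mm, 11 mm wide, 30 mm high; the strip ends 31 mm above this point. All shifts with the strip, up to 14 mm. The hooks (26 mm high) pass in, 3 mm play either way in y, with the tray's underside 69 to 73 mm below the slots' centre.
- seat_mid (a point): where the origin of the seated tray would be with the strip at its middle setting (fixed in the stand: 0, 0, 75 mm); shifts with the strip, up to 14 mm. After hooking in, the tray goes 18 to 22 mm down until the hook necks sit on the slots' lower edges, a hard stop. On the last 10 mm or so the ears push two red sprung catches outward; these snap over the ears 1.5 mm before the stop.
- shoe (a joint): red sprung ledge under the tray's back, 40 mm wide, out 10 mm from the strip. Metres pushed down: 0 free; the tray meets it 1 to 5 mm below where the hooks went in; 0.017 at the hard stop, 0.015 to 0.017 locked and let go. The spring gives 3 N at 0, 7 N at 0.017: an unlocked tray comes up again. Pressing the tray home at its back takes 5 to 15 N.
- screwdriver: screwdriver with green handle, lying on the left of the bench; leave it alone
- wrench: steel wrench lying on the left of the bench; leave it alone
- spring0: dark steel valve spring, 34 mm wide, 50 mm tall, standing; leave it alone
- spring1: dark steel valve spring, like the other one; leave it alone
- injector0: bright steel injector body, 32 mm wide, 66 mm tall, standing; leave it alone
- injector1: bright steel injector body, like the other one; leave it alone
- bowl: round steel wash bowl, 200 mm wide, 55 mm tall; leave it alone

How it is judged:
On the way:
1. the hooks are in the slots with the tray's back against the strip, not yet pressed down (x of tray in the frame of stand between -0.005 and 0.004 m and y of tray in the frame of stand between -0.005 and 0.005 m and angle between tray's own z axis and vertical below 0.1 rad and angle between the x axis of tray and the x axis of stand, either way round below 0.1 rad and value of joint shoe below 0.01 m and height (world z) of tray above 0.065 m), for 0.1 s.
At the end, for the whole second after the job is handed in: The tray hangs locked and still on the upright with nothing holding it: shoe pushed down more than 13.5 mm, tray's back within 5 mm of the strip's face, within 5 mm of its middle sideways, level and square to it within 0.1 rad (x of tray in the frame of stand between -0.005 and 0.004 m and y of tray in the frame of stand between -0.005 and 0.005 m and angle between tray's own z axis and vertical below 0.1 rad and angle between the x axis of tray and the x axis of stand, either way round below 0.1 rad and value of joint shoe above 0.0135 m and height (world z) of tray above 0.05 m and linear speed of tray below 0.02 m/s); the robot touches nothing.
It fails at once if the upright is forced: its contact forces, leverage on hooks and back included, add up to more than 80 N (contact force between stand and anything else above 80 N).
It fails at once if one of the other loose things is moved more than 30 mm (distance of any of screwdriver, wrench, spring0, spring1, injector0, injector1, bowl from where it was at the start of the episode above 0.03 m).
It also fails if it takes over 64 s, if anything falls off the work surface, if the arm or the gripper's body presses on something with over 40 N, if the wrist force passes 120 N, or if a joint passes its speed limit or range.

## Working session

There is one attempt and no reset: what is moved stays moved. The work goes in short steps, Python scripts to look and compute and a tool call to move; the robot and the scene stay as the last step left them, time stands still between calls to the robot, and variables do not carry over. Pictures are saved under pics/ and viewed, at most 13 in all, crops included, and the job is handed in when it is done.

Besides the shell and the picture viewer there is one more tool, called after "Emit:" as name([rows], argument=value, ...), one row to a line, values as JSON. move_arm: Moves the arm, as the interface text tells. Its arguments: {"type":"object","properties":{"moves":{"type":"array"}},"required":["moves"]}

```bash
mkdir -p pics
cat > h.py <<'E'
import numpy as np, cv2
from workcell import r
np.set_printoptions(precision=4,suppress=True)
def save(im,name,crop=None,scale=1):
    a=im["color"][:,:,::-1]
    if crop: a=a[crop[1]:crop[3],crop[0]:crop[2]]
    cv2.imwrite(f"pics/{name}.png",cv2.resize(a,None,fx=scale,fy=scale,interpolation=cv2.INTER_CUBIC))
def ray(im,px):
    K,T=np.array(im["K"]),np.array(im["T"])
    d=np.linalg.inv(K)@[px[0],px[1],1]; d=T[:3,:3]@[d[0],-d[1],-d[2]]
    return T[:3,3],d/np.linalg.norm(d)
def atz(im,px,z):
    o,d=ray(im,px); return o+d*(z-o[2])/d[2]
def proj(im,p):
    K,T=np.array(im["K"]),np.array(im["T"])
    c=T[:3,:3].T@(np.array(p)-T[:3,3]); q=K@[c[0],-c[1],-c[2]]; return q[:2]/q[2]
def tri(obs):
    A=np.zeros((3,3));b=np.zeros(3)
    for im,px in obs:
        o,d=ray(im,px);P=np.eye(3)-np.outer(d,d);A+=P;b+=P@o
    x=np.linalg.solve(A,b)
    return x,[np.linalg.norm(proj(im,x)-px) for im,px in obs]
E
python3 - <<'E'
from h import *
s=r.get_state(); print(s)
ims={n:r.get_image(n) for n in("side","top","wrist")}
print([k for k in ims["side"]])
for n,im in ims.items():
    print(n,im["T"][:3],im["K"])
obs={}
for q in("tray","tray_grip","tray_hooks","stand","slots_mid","seat_mid"):
    for n,im in ims.items():
        l=r.landmark_of(q,im)
        if l: print(q,n,l[:2]); obs.setdefault(q,[]).append((im,l[0]["position"]))
    if len(obs.get(q,[]))>1: print(q,tri([o for o in obs[q]]))
a=np.vstack([np.hstack([ims["side"]["color"],ims["top"]["color"]])])[:,:,::-1]
cv2.imwrite("pics/a.png",cv2.resize(a,(800,300),interpolation=cv2.INTER_AREA))
save(ims["side"],"side",scale=1.5);save(ims["top"],"top",scale=1.5)
E
```

```text
{'time_s': 0.0, 'qpos': array([ 1.1523,  0.1165,  1.4423,  0.    ,  1.584 , -0.0378]), 'dq': array([ 0.0002,  0.0003, -0.0012, -0.0021,  0.0004, -0.0012]), 'tau': array([ -0.0014, -73.2008, -63.2491,  -0.0001,   0.0064,   0.    ]), 'ee_pos': array([0.2508, 0.6265, 0.2306]), 'ee_rot': array([-0.0001,  0.1892,  0.9819, -0.0006]), 'ft_force': array([-0.4335,  0.5205, -0.788 ]), 'torque': array([-0.0449,  0.0447, -0.0368]), 'gripper_force': 0.0, 'grip_width': 0.08532312139692821}
['color', 'K', 'T', 'shot']
side [[ 0.8658  0.355  -0.3526 -0.0169]
 [-0.5002  0.5991 -0.6252 -1.0441]
 [-0.0107  0.7176  0.6963  1.2316]] [[478.605    0.     243.749 ]
 [  0.     478.605  193.9035]
 [  0.       0.       1.    ]]
top [[ 0.0355  0.9795 -0.1985  0.2867]
 [-0.9994  0.0343 -0.0097 -0.0617]
 [-0.0027  0.1987  0.98    1.4672]] [[431.5536   0.     258.4109]
 [  0.     431.5536 194.01  ]
 [  0.       0.       1.    ]]
wrist [[ 0.3716 -0.8853 -0.2795  0.1792]
 [ 0.9284  0.3538  0.1135  0.6557]
 [-0.0016 -0.3017  0.9534  0.374 ]] [[306.1697   0.     256.2705]
 [  0.     306.1697 191.4071]
 [  0.       0. 
[... 718 characters left out ...]
)
stand side [{'position': [211.0, 198.1], 'p': 0.85}]
stand top [{'position': [211.6, 219.0], 'p': 0.56}, {'position': [302.6, 235.0], 'p': 0.36}]
stand (array([ 0.4934,  0.1105, -0.0068]), [np.float64(0.45622930279331236), np.float64(0.48887187729763704)])
slots_mid side [{'position': [207.2, 161.6], 'p': 0.91}]
slots_mid top [{'position': [203.4, 207.0], 'p': 0.76}]
slots_mid (array([0.5008, 0.1198, 0.1608]), [np.float64(1.1826866282998663), np.float64(1.3342952428529278)])
seat_mid side [{'position': [211.5, 182.9], 'p': 0.64}]
seat_mid top [{'position': [207.9, 214.4], 'p': 0.61}]
seat_mid (array([0.5003, 0.1149, 0.0623]), [np.float64(0.9568669806959254), np.float64(1.046978463615481)])
```

View pics/side.png

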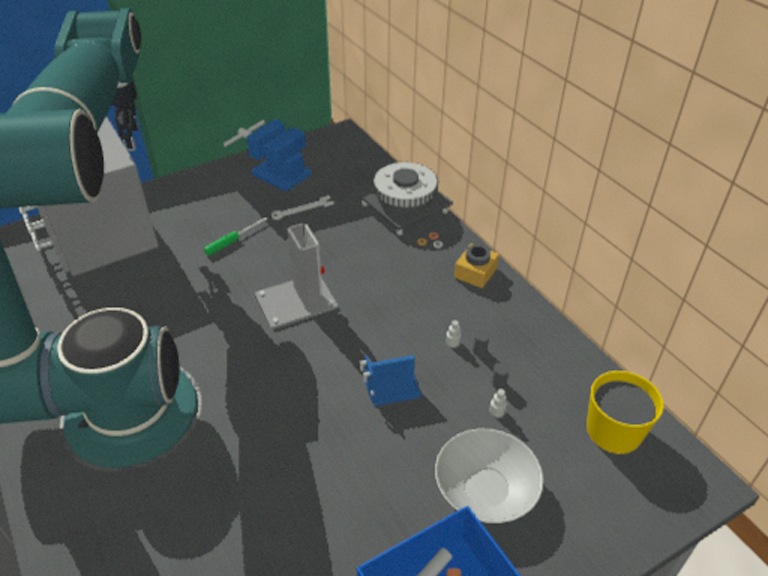

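View pics/top.png

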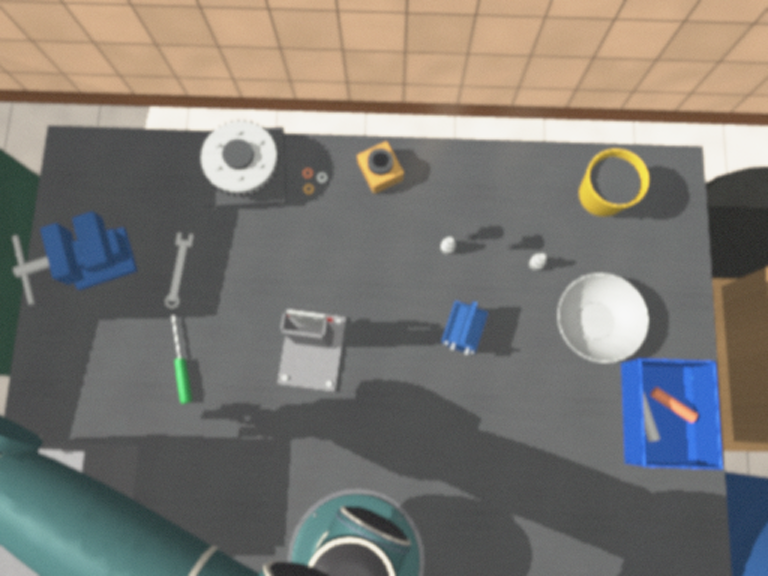

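The side picture shows the stand at about (305,265), with its red catch on the far side, so the strip faces away from the robot. The tray is at (390,380) with its hooks toward the robot. The top picture agrees: tray at (464,328), stand at (312,345). The tool heading already nearly matches the tray's, so I'm moving over the tray.

Emit:
move_arm([
  [[0, -26.6, -34.4, -14, 0, 0, 0], [0, -26.6, -34.4, -14, 0, 0, 0], [0, -26.6, -34.4, -14, 0, 0, 0], [0, -26.6, -34.4, -14, 0, 0, 0], [0, -26.6, -34.4, -14, 0, 0, 0], [0, -26.6, -34.4, 0, 0, 0, 0], [0, -26.6, -34.4, 0, 0, 0, 0], [0, -26.6, -34.4, 0, 0, 0, 0], [0, -26.6, -34.4, 0, 0, 0, 0], [0, -26.6, -34.4, 0, 0, 0, 0]],
])

```text
time_s: 2.05
ee_pos: [0.3699, 0.2068, 0.3015]
ee_rot: [0.0, 0.189, 0.982, 0.0]
ft_force: [1.7, -0.1, -0.6]
grip_width: 0.0853
gripper_force: 0.0
```

Emit:
move_arm([
  [[0, -26.6, -34.4, 0, 0, 0, 0], [0, -26.6, -34.4, 0, 0, 0, 0], [0, -26.6, -34.4, 0, 0, 0, 0], [0, -26.6, -34.4, 0, 0, 0, 0], [0, -26.6, -34.4, 0, 0, 0, 0], [0, -26.6, -34.4, 0, 0, 0, 0], [0, -26.6, -34.4, 0, 0, 0, 0], [0, -26.6, -34.4, 10, 0, 0, 0], [0, -26.6, -34.4, 10, 0, 0, 0], [0, -26.6, -34.4, 10, 0, 0, 0]],
])

```text
time_s: 3.05
ee_pos: [0.4892, -0.2118, 0.2712]
ee_rot: [0.0, 0.189, 0.982, -0.0]
ft_force: [-0.6, 0.1, 0.3]
grip_width: 0.0854
gripper_force: 0.0
```

Emit:
move_arm([
  [[0, 0, 0, 0, 0, 0, 0], [0, 0, 0, 0, 0, 0, 0]],
])

```text
time_s: 3.25
ee_pos: [0.4889, -0.2103, 0.2708]
ee_rot: [-0.001, 0.19, 0.982, 0.0]
ft_force: [-0.5, 0.3, 0.5]
grip_width: 0.0856
gripper_force: 0.0
```

Run:
```python
from h import *
s=r.get_state(); print(s["time_s"],s["ee_pos"],s["ee_rot"],s["qpos"])
im=r.get_image("wrist"); print(im["T"])
for q in("tray","tray_grip","tray_hooks"):
    l=r.landmark_of(q,im)
    z={"tray":0,"tray_grip":.09,"tray_hooks":.058}[q]
    for k in l[:2]: print(q,k, atz(im,k["position"],z))
save(im,"w1",scale=1.5)
```

```text
3.25 [ 0.4889 -0.2103  0.2708] [-0.0006  0.19    0.9818  0.0002] [-0.4543 -0.2038  1.6877  0.0002  1.6589 -1.6427]
[[ 0.373  -0.885  -0.2787  0.4174]
 [ 0.9278  0.3557  0.1124 -0.1813]
 [-0.0003 -0.3006  0.9538  0.4142]
 [ 0.      0.      0.      1.    ]]
tray {'position': [247.5, 131.0], 'p': 0.97} [ 0.4556 -0.2094  0.    ]
tray_grip {'position': [249.0, 181.0], 'p': 0.88} [ 0.4981 -0.2224  0.09  ]
tray_grip {'position': [248.3, 124.8], 'p': 0.51} [ 0.4418 -0.2001  0.09  ]
tray_hooks {'position': [248.9, 125.3], 'p': 0.71} [ 0.445  -0.2016  0.058 ]
```

View pics/w1.png

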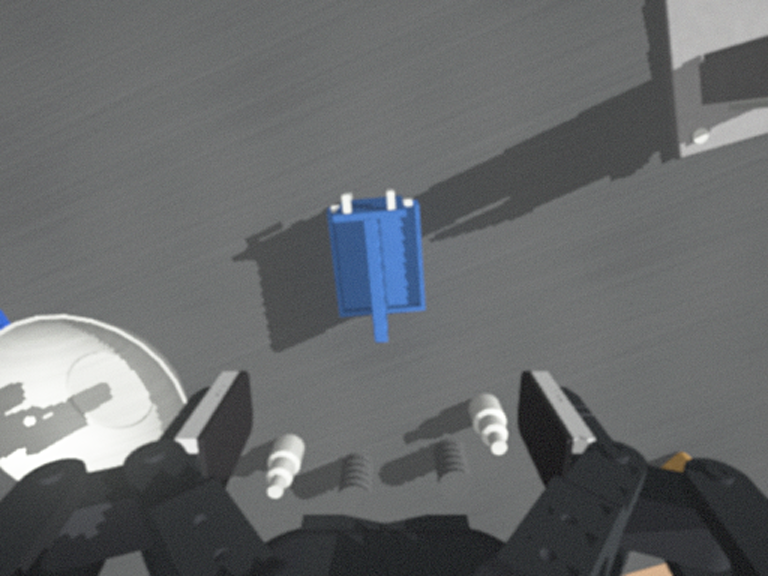

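The wrist picture shows the tray upright. The rib's top runs from about (374,218) to (380,338), the hook necks are at (347,203) and (391,200), and the injectors are at (285,465) and (490,425).

Run:
```python
from h import *
im=r.get_image("wrist")
f=lambda x,y,z: atz(im,[x/1.5,y/1.5],z)
a=f(374,219,.09);b=f(380.5,336,.09);print(a,b,np.linalg.norm(a-b))
d=(a-b)[:2]/np.linalg.norm((a-b)[:2]);print("d",d,np.arctan2(d[1],d[0]))
h=f(347,203,.084),f(391,200,.084);print(h,np.linalg.norm(h[0]-h[1]),(h[0]+h[1])/2)
c=[f(419,203,.014),f(425,308,.014),f(340,316,.014)];print("rim",c,np.linalg.norm(c[0]-c[1]),np.linalg.norm(c[1]-c[2]))
e=c[0]-c[1];print(np.arctan2(e[1],e[0]))
print("inj",f(285,465,.033),f(490,425,.033), "spr",f(357,470,.025),f(453,458,.025))
from scipy.spatial.transform import Rotation as R
q=r.get_state()["ee_rot"];M=R.from_quat(q[[1,2,3,0]]).as_matrix();print(M)
t=(f(374,219,.09)+0)[:2]-d*0.035
print("target",t, M.T@(np.r_[t,.0]-np.r_[r.get_state()["ee_pos"][:2],0])*1000)
```

```text
[ 0.4633 -0.2064  0.09  ] [ 0.5487 -0.2357  0.09  ] 0.09028759422036074
d [-0.9457  0.3249] 2.810651638023138
(array([ 0.4464, -0.2205,  0.084 ]), array([ 0.4561, -0.1905,  0.084 ])) 0.031535120819939005 [ 0.4512 -0.2055  0.084 ]
rim [array([ 0.4757, -0.1711,  0.014 ]), array([ 0.5685, -0.1998,  0.014 ]), array([ 0.5466, -0.2764,  0.014 ])] 0.09716161091730442 0.07970736567001399
2.8423753301235664
inj [ 0.666  -0.3859  0.033 ] [ 0.6975 -0.1821  0.033 ] spr [ 0.704  -0.3246  0.025 ] [ 0.7264 -0.2287  0.025 ]
[[-0.9288  0.3705  0.0011]
 [ 0.3705  0.9288 -0.0005]
 [-0.0012 -0.     -1.    ]]
target [ 0.4964 -0.2178] [-10.0915  -5.5419   0.0118]
```

Emit:
move_arm([
  [[0, 3.3, -6.4, 0, 0, 0, -0.066], [0, 0, 0, 25, 0, 0, 0], [0, 0, 0, 35, 0, 0, 0], [0, 0, 0, 35, 0, 0, 0], [0, 0, 0, 35, 0, 0, 0], [0, 0, 0, 30, 0, 0, 0], [0, 0, 0, 25, 0, 0, 0], [0, 0, 0, 18, 0, 0, 0], [0, 0, 0, 10, 0, 0, 0], [0, 0, 0, 0, 0, 0, 0]],
])

```text
time_s: 4.5
ee_pos: [0.4833, -0.2139, 0.0576]
ee_rot: [-0.001, 0.156, 0.988, 0.0]
ft_force: [-0.7, -0.5, -0.4]
grip_width: 0.0853
gripper_force: 0.0
```

Run:
```python
from h import *
s=r.get_state();print(s["ee_pos"],s["ft_force"])
im=r.get_image("wrist");save(im,"w2",scale=1.2)
```

```text
[ 0.4833 -0.2139  0.0576] [-0.6586 -0.4801 -0.3845]
```

View pics/w2.png

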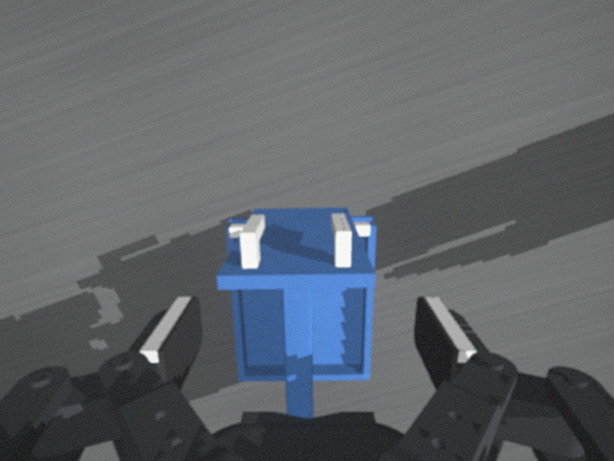

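The picture shows the tray square to the tool. The rib is at column 298 and the fingers' middle is at about 308, so I shift about -3.5 mm in tool y before closing.

Emit:
move_arm([
  [[0, 0, -3.5, 0, 0, 0, 0], [0.5, 0, 0, 0, 0, 0, 0], [1, 0, 0, 0, 0, 0, 0], [1, 0, 0, 0, 0, 0, 0], [1, 0, 0, 0, 0, 0, 0], [1, 0, 0, 0, 0, 0, 0], [1, 0, 0, 0, 0, 0, 0], [1, 0, 0, 0, 0, 0, 0], [1, 0, 0, 0, 0, 0, 0], [1, 0, 0, 0, 0, 0, 0]],
])

```text
time_s: 5.55
ee_pos: [0.4826, -0.2178, 0.0584]
ee_rot: [0.0, 0.157, 0.988, 0.0]
ft_force: [0.2, 1.6, 1.8]
grip_width: 0.0089
gripper_force: 60.7
```

Emit:
move_arm([
  [[1, 0, 0, -5, 0, 0, 0], [1, 0, 0, -20, 0, 0, 0], [1, 0, 0, -30, 0, 0, 0], [1, 0, 0, -30, 0, 0, 0], [1, 0, 0, -30, 0, 0, 0], [1, 0, 0, -30, 0, 0, 0], [1, 0, 0, -20, 0, 0, 0], [1, 0, 0, -5, 0, 0, 0], [1, 0, 0, 0, 0, 0, 0]],
])

```text
time_s: 6.45
ee_pos: [0.4825, -0.2179, 0.2283]
ee_rot: [0.0, 0.157, 0.988, -0.0]
ft_force: [0.3, -0.4, -4.3]
grip_width: 0.0092
gripper_force: 60.1
```

Run:
```python
from h import *
s=r.get_state();print(s["time_s"],s["ee_pos"],s["ee_rot"],s["ft_force"],s["torque"],s["qpos"])
im={n:r.get_image(n) for n in("wrist","side","top")}
for n in im:
  for q in("tray","tray_grip","tray_hooks","slots_mid","seat_mid","stand"):
    l=r.landmark_of(q,im[n])
    if l: print(n,q,l[0])
a=im["wrist"]["color"][:,:,::-1]; b=cv2.resize(im["side"]["color"][130:230,150:280,::-1],None,fx=3,fy=3,interpolation=cv2.INTER_CUBIC)
c=cv2.resize(im["top"]["color"][180:280,150:280,::-1],None,fx=3,fy=3,interpolation=cv2.INTER_CUBIC)
cv2.imwrite("pics/m3.png",np.hstack([b,c]))
cv2.imwrite("pics/w3.png",a)
```

```text
6.45 [ 0.4825 -0.2179  0.2283] [ 0.0001  0.1568  0.9876 -0.0001] [ 0.3016 -0.3691 -4.2732] [ 0.0512  0.0584 -0.0083] [-0.4723 -0.2036  1.7558 -0.0001  1.5891 -1.7282]
wrist tray_grip {'position': [254.1, 313.1], 'p': 0.82}
wrist tray_hooks {'position': [258.7, 172.9], 'p': 0.93}
side tray {'position': [243.9, 225.3], 'p': 0.73}
side tray_grip {'position': [257.0, 200.3], 'p': 0.78}
side tray_hooks {'position': [239.0, 212.6], 'p': 0.69}
side slots_mid {'position': [208.7, 160.6], 'p': 0.87}
side seat_mid {'position': [210.4, 181.2], 'p': 0.63}
side stand {'position': [324.6, 326.1], 'p': 0.45}
top tray {'position': [309.8, 228.7], 'p': 0.6}
top tray_grip {'position': [319.2, 211.3], 'p': 0.54}
top tray_hooks {'position': [312.7, 230.0], 'p': 0.69}
top slots_mid {'position': [204.9, 206.6], 'p': 0.63}
top seat_mid {'position': [206.0, 213.2], 'p': 0.76}
top stand {'position': [210.5, 218.7], 'p': 0.72}
```

View pics/m3.png

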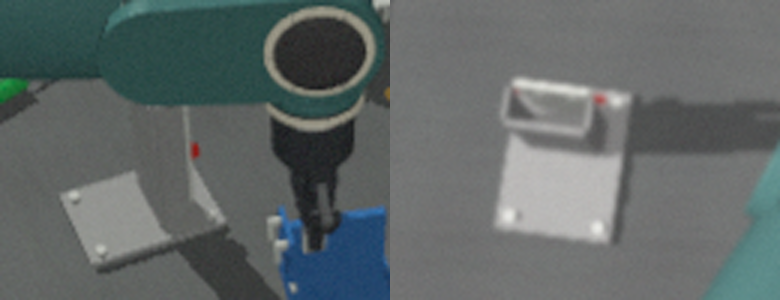

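The side crop shows the tray held level, the stand with its strip on the far side and a red catch at (195,150). The top crop shows the strip's top edge running from (510,82) to (590,90).

Run:
```python
from h import *
from scipy.spatial.transform import Rotation as R
s=r.get_state();M=R.from_quat(s["ee_rot"][[1,2,3,0]]).as_matrix();p=s["ee_pos"]
im={n:r.get_image(n) for n in("wrist","side","top")}
for q,a,b in(("slots",[208.7,160.6],[204.9,206.6]),("seat",[210.4,181.2],[206,213.2]),("slots0",[207.2,161.6],[203.4,207])):
    print(q,tri([(im["side"],a),(im["top"],b)]), "z fixed top",atz(im["top"],b,.075 if q=="seat" else .166), "side",atz(im["side"],a,.075 if q=="seat" else .166))
f=lambda u,v: atz(im["top"],[150+(u-390)/3,180+v/3],.197)
print("strip top edge",f(513,82),f(590,91))
h=atz(im["wrist"],[258.7,172.9],p[2]-.0584+.058);print("hooks in tool",M.T@(h-p))
t=np.array([.605,.117,.29]);print("move",M.T@(t-p)*1000, "yaw",np.arctan2(M[1,0],M[0,0]))
```

```text
slots (array([0.5024, 0.1138, 0.1685]), [np.float64(0.7388936724001216), np.float64(0.8339565672510898)]) z fixed top [0.5053 0.1134 0.166 ] side [0.5011 0.117  0.166 ]
seat (array([0.5017, 0.1216, 0.0652]), [np.float64(0.3972998607055894), np.float64(0.43607246791923954)]) z fixed top [0.4989 0.1207 0.075 ] side [0.4987 0.1115 0.075 ]
slots0 (array([0.5008, 0.1198, 0.1608]), [np.float64(1.1826866282998663), np.float64(1.3342952428529278)]) z fixed top [0.5039 0.1179 0.166 ] side [0.4942 0.1149 0.166 ]
strip top edge [0.4964 0.1506 0.197 ] [0.49   0.0735 0.197 ]
hooks in tool [0.0412 0.0014 0.0004]
move [-12.7541 356.3049 -61.6432] yaw 2.8267756540363234
```

View pics/w3.png

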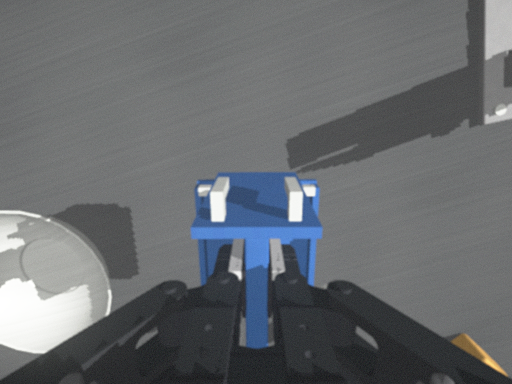

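Tray held square; hooks at (219,200) and (294,200), in line with the fingers' middle at column 258. Turning to the stand's heading and moving in front of the strip.

Emit:
move_arm([
  [[1, 0, 0, -16, 0, 0, -0.08], [1, 0, 0, -18, 0, 0, -0.08], [1, 0, 0, -18, 0, 0, -0.073], [1, -14, 20, 0, 0, 0, 0], [1, -20, 40, 0, 0, 0, 0], [1, -20, 45, 0, 0, 0, 0], [1, -20, 45, 0, 0, 0, 0], [1, -20, 45, 0, 0, 0, 0], [1, 0, 45, 0, 0, 0, 0], [1, 0, 45, 0, 0, 0, 0]],
])

```text
time_s: 8.65
ee_pos: [0.5998, 0.0605, 0.2799]
ee_rot: [-0.0, 0.041, 0.999, -0.0]
ft_force: [0.9, -0.4, -4.3]
grip_width: 0.0095
gripper_force: 59.9
```

Emit:
move_arm([
  [[1, 0, 35, 0, 0, 0, 0], [1, 0, 24, 0, 0, 0, 0], [1, 0, 0, 0, 0, 0, 0], [1, 0, 0, 0, 0, 0, 0]],
])

```text
time_s: 9.05
ee_pos: [0.6043, 0.1177, 0.2801]
ee_rot: [-0.0, 0.04, 0.999, -0.0]
ft_force: [0.3, -0.7, -4.3]
grip_width: 0.0094
gripper_force: 60.1
```

Run:
```python
from h import *
s=r.get_state();print(s["time_s"],s["ee_pos"],s["ee_rot"],s["ft_force"],s["torque"])
im=r.get_image("wrist")
for q in("tray_hooks","slots_mid","seat_mid","stand"):
    l=r.landmark_of(q,im)
    if l: print(q,l[0])
save(im,"w4",scale=1.5)
```

```text
9.05 [0.6043 0.1177 0.2801] [-0.0002  0.0403  0.9992 -0.0001] [ 0.3471 -0.7087 -4.251 ] [-0.0048  0.0473 -0.018 ]
tray_hooks {'position': [259.4, 174.9], 'p': 0.93}
slots_mid {'position': [239.3, 59.0], 'p': 0.95}
seat_mid {'position': [240.1, 65.8], 'p': 0.58}
stand {'position': [248.2, 73.2], 'p': 0.59}
```

View pics/w4.png

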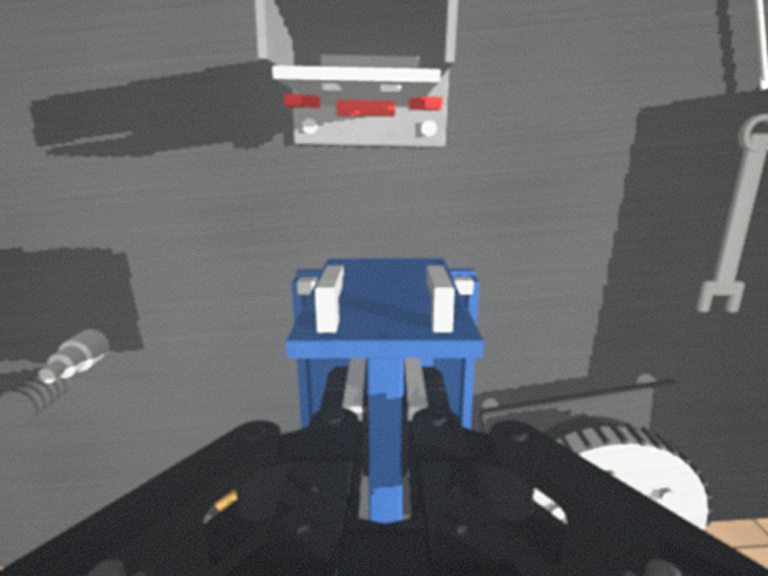

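The picture shows the strip's top front edge from (273,79) to (440,82), the red catches at (302,100) and (425,103), the shoe at (366,107) and the slots at (331,87) and (391,88). The hooks are at (328,300) and (440,300).

Run:
```python
from h import *
from scipy.spatial.transform import Rotation as R
s=r.get_state();M=R.from_quat(s["ee_rot"][[1,2,3,0]]).as_matrix();p=s["ee_pos"]
im=r.get_image("wrist")
# subpixel: profile rows of strip top
g=im["color"].astype(int)
br=g.min(2)
for row in range(42,60): print(row,br[row,[185,200,220,240,260,280,290]], g[row,180:186].min(1), g[row,288:298].min(1))
f=lambda u,v,z: atz(im,[u/1.5,v/1.5],z)
for z in(.18,.185,.19,.195,.2,.205,.21):
    a,b=f(273,79,z),f(440,82,z); c=(a+b)/2;e=(a-b)/np.linalg.norm(a-b)
    x=f(331,87,z-.031+.015),f(391,88,z-.031+.015)
    print(z,np.linalg.norm(a-b),c,"yaw",np.pi-np.arctan2(e[0],e[1]),"c in tool",M.T@(c-p)*1000)
hz=p[2]-.0584
h=f(328,330,hz+.076+0),f(443,330,hz+.076);print("hooks tool",[M.T@(k-p)*1000 for k in h])
h=f(328,280,hz+.084+0),f(438,280,hz+.084)
k=f(299,348,hz+.09),f(472,348,hz+.09)
pl=f(288,357,hz+.09),f(481,355,hz+.09);print("plate top front",[M.T@(k-p)*1000 for k in pl])
```

```text
42 [148  93 131 130 128 104  90] [ 89  84  90 118 133 148] [88 88 90 88 90 90 87 87 91 88]
43 [172 138 150 135 134 104  84] [ 83  85 111 142 165 172] [86 86 84 84 86 88 87 86 87 89]
44 [231 206 206 181 165 120 104] [ 85  95 134 194 232 231] [110 103 104 105 103 100  94  89  92  86]
45 [248 246 245 233 224 189 179] [ 81  91 143 215 246 248] [179 181 179 177 171 160 139 106  85  87]
46 [249 248 250 248 247 245 244] [ 78  94 142 211 245 249] [243 242 244 241 241 231 193 134  93  94]
47 [248 247 249 249 249 249 249] [ 82  87 130 205 246 248] [249 249 249 249 252 248 224 147 100 125]
48 [248 247 248 248 248 247 248] [ 80  85 124 203 246 248] [247 246 248 247 249 246 230 152 112 146]
49 [249 248 248 247 247 247 247] [ 86  87 125 198 246 249] [246 247 247 247 247 244 219 146 136 173]
50 [251 249 247 248 248 247 246] [ 82  87 120 195 246 251] [246 247 246 248 247 242 217 162 163 185]
51 [242 245 247 249 248 249 246] [ 87  83 112 174 232 242] [248 248 246 248 249 243 223 188 180 195]
52 [179 207 228 243 245 249 249] [ 82  84  93 124 158 179] [248 249 249 249 249 246 230 202 193 197]
53 [109 1
[... 916 characters left out ...]
0.1124 0.19  ] yaw 6.1838684989546415 c in tool [104.5546 -12.8003  90.3806]
0.195 0.07635003207758692 [0.4997 0.1127 0.195 ] yaw 6.1838684989546415 c in tool [103.9699 -12.5194  85.3806]
0.2 0.0746808292253025 [0.5003 0.1129 0.2   ] yaw 6.1838684989546415 c in tool [103.3853 -12.2384  80.3807]
0.205 0.07301162637301808 [0.5009 0.1131 0.205 ] yaw 6.1838684989546415 c in tool [102.8006 -11.9575  75.3807]
0.21 0.07134242352073364 [0.5015 0.1134 0.21  ] yaw 6.183868498954642 c in tool [102.216  -11.6766  70.3808]
hooks tool [array([ 24.1486, -16.4154, -17.602 ]), array([ 24.1614,  17.6067, -17.604 ])]
plate top front [array([ 22.2328, -25.5629, -31.6012]), array([ 22.8442,  26.1305, -31.6044])]
```

Emit:
move_arm([
  [[1, 0, 0, 0, 0, 0, 0.02], [1, 10, -5, 0, 0, 0, 0], [1, 20, -9.5, 0, 0, 0, 0], [1, 20, 0, 5, 0, 0, 0], [1, 14, 0, 15, 0, 0, 0], [1, 5, 0, 20, 0, 0, 0], [1, 0, 0, 18, 0, 0, 0], [1, 0, 0, 12, 0, 0, 0], [1, 0, 0, 4, 0, 0, 0], [1, 0, 0, 0, 0, 0, 0]],
])

```text
time_s: 10.35
ee_pos: [0.5343, 0.1098, 0.2059]
ee_rot: [-0.0, 0.051, 0.999, -0.0]
ft_force: [0.3, -0.2, -3.0]
grip_width: 0.0091
gripper_force: 60.0
```

Run:
```python
from h import *
s=r.get_state();print(s["time_s"],s["ee_pos"],s["ee_rot"],s["ft_force"],s["torque"])
im=r.get_image("wrist")
save(im,"w5",scale=1.5)
```

```text
10.35 [0.5343 0.1098 0.2059] [-0.0004  0.051   0.9987 -0.0001] [ 0.2815 -0.1769 -2.9733] [-0.0173  0.0501 -0.0372]
```

View pics/w5.png

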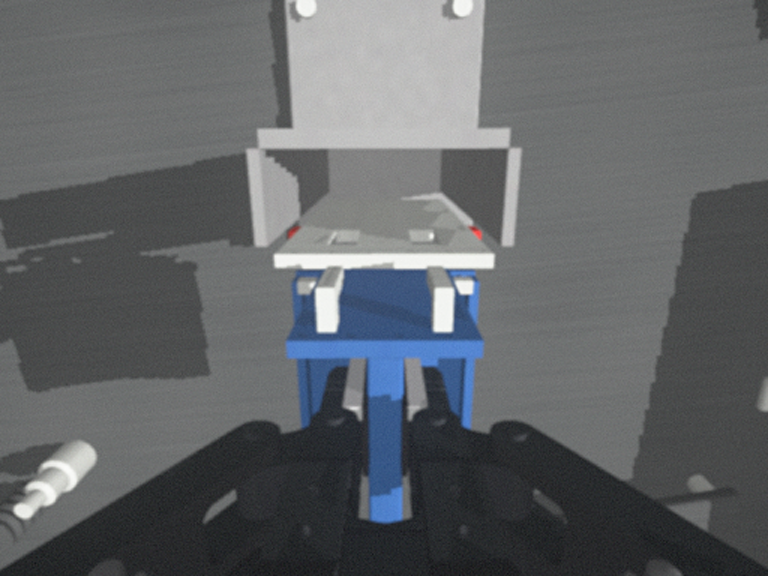

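The strip spans (275..493, rows 255–267), centred at column 384. The hooks are at 328 and 442 (centre 385) and the slots at 345 and 422, so sideways it is aligned. Checking the depth.

Run:
```python
from h import *
from scipy.spatial.transform import Rotation as R
s=r.get_state();M=R.from_quat(s["ee_rot"][[1,2,3,0]]).as_matrix();p=s["ee_pos"]
im=r.get_image("wrist");br=im["color"].astype(int).min(2)
print(br[173,180:190],br[173,322:334]); print(br[164:184,192],br[164:184,258],br[164:184,318])
f=lambda u,v,z: atz(im,[(u+.5)/1.5-.5,(v+.5)/1.5-.5],z)
for z in(.185,.19,.195,.2):
    a,b=f(275,267,z),f(493,267,z);k=f(384,254,z)
    print(z,np.linalg.norm(a-b),M.T@((a+b)/2-p)*1000,M.T@(k-p)*1000)
```

```text
[112 118 150 211 238 241 242 242 241 241] [239 240 241 238 239 240 220 160 116 114 114 117]
[150 146 146 154 194 237 242 242 240 242 240 239 225 177 134 118 110 113
 112 114] [150 149 149 155 195 235 241 241 241 240 240 242 244 231 158  81  56  59
  63  64] [151 147 147 161 203 235 241 240 237 239 240 242 240 229 167 121 115 114
 117 118]
0.185 0.08096843861077689 [33.0059  0.0188 21.5888] [37.9564  0.0256 21.5886]
0.19 0.07851351080250878 [34.3471  0.0287 16.5887] [39.1475  0.0353 16.5885]
0.195 0.07605858299424065 [35.6882  0.0385 11.5887] [40.3385  0.045  11.5885]
0.2 0.0736036551859725 [37.0294  0.0484  6.5886] [41.5296  0.0546  6.5884]
```

Emit:
move_arm([
  [[1, 0, 0, 3, 0, 0, 0], [1, 0, 0, 2, 0, 0, 0], [1, 0, 0, 1, 0, 0, 0], [1, 0, 0, 1, 0, 0, 0], [1, 0, 0, 0, 0, 0, 0]],
])

```text
time_s: 10.95
ee_pos: [0.5342, 0.1099, 0.1992]
ee_rot: [-0.0, 0.051, 0.999, -0.0]
ft_force: [-0.9, 0.9, -4.0]
grip_width: 0.0093
gripper_force: 60.0
```

Emit:
move_arm([
  [[1, 0, 0, 1, 0, 0, 0], [1, 0, 0, 0, 0, 0, 0]],
])

```text
time_s: 11.15
ee_pos: [0.5342, 0.1099, 0.1982]
ee_rot: [-0.0, 0.051, 0.999, -0.0]
ft_force: [-0.3, -0.0, -4.1]
grip_width: 0.0096
gripper_force: 60.0
```

Emit:
move_arm([
  [[1, 0, 0, 1, 0, 0, 0], [1, 0, 0, 0, 0, 0, 0]],
])

```text
time_s: 11.35
ee_pos: [0.5342, 0.1099, 0.1972]
ee_rot: [-0.0, 0.051, 0.999, -0.0]
ft_force: [0.1, -0.3, -4.4]
grip_width: 0.0093
gripper_force: 60.0
```

Emit:
move_arm([
  [[1, 0, 0, 1, 0, 0, 0], [1, 0, 0, 0, 0, 0, 0]],
])

```text
time_s: 11.55
ee_pos: [0.5342, 0.1099, 0.1962]
ee_rot: [-0.0, 0.051, 0.999, -0.0]
ft_force: [-1.0, 1.2, -3.0]
grip_width: 0.0092
gripper_force: 60.0
```

Emit:
move_arm([
  [[1, 0, 0, 1, 0, 0, 0], [1, 0, 0, 0, 0, 0, 0]],
])

```text
time_s: 11.75
ee_pos: [0.5342, 0.1099, 0.1952]
ee_rot: [-0.0, 0.051, 0.999, -0.0]
ft_force: [-0.5, 0.2, -4.4]
grip_width: 0.0092
gripper_force: 60.0
```

Emit:
move_arm([
  [[1, 0, 0, 1, 0, 0, 0], [1, 0, 0, 0, 0, 0, 0]],
])

```text
time_s: 11.95
ee_pos: [0.5342, 0.1099, 0.1942]
ee_rot: [-0.0, 0.051, 0.999, -0.0]
ft_force: [0.0, 0.2, -3.5]
grip_width: 0.0093
gripper_force: 60.0
```

Emit:
move_arm([
  [[1, 0, 0, 1, 0, 0, 0], [1, 0, 0, 0, 0, 0, 0]],
])

```text
time_s: 12.15
ee_pos: [0.5343, 0.11, 0.1939]
ee_rot: [0.0, 0.051, 0.999, 0.0]
ft_force: [-1.7, -0.1, 2.8]
grip_width: 0.0088
gripper_force: 61.2
```

Contact at TCP z ≈ 0.194, which agrees with the picture. For insertion the TCP needs to be at about 0.150. I'll back out, go down 44 mm from contact, then advance.

Emit:
move_arm([
  [[1, 0, 0, -4, 0, 0, 0], [1, -8, 0, 0, 0, 0, 0], [1, -12, 0, 0, 0, 0, 0], [1, -5, 0, 10, 0, 0, 0], [1, 0, 0, 20, 0, 0, 0], [1, 0, 0, 12, 0, 0, 0], [1, 0, 0, 5.2, 0, 0, 0], [1, 8, 0, 0, 0, 0, 0], [1, 8, 0, 0, 0, 0, 0], [1, 0, 0, 0, 0, 0, 0]],
])

```text
time_s: 13.15
ee_pos: [0.5425, 0.1093, 0.1511]
ee_rot: [0.001, 0.051, 0.999, 0.0]
ft_force: [1.0, -0.2, -4.1]
grip_width: 0.0092
gripper_force: 60.0
```

Emit:
move_arm([
  [[1, 1.5, 0, 0, 0, 0, 0], [1, 1.5, 0, 0, 0, 0, 0], [1, 1.5, 0, 0, 0, 0, 0], [1, 0, 0, 0, 0, 0, 0]],
])

```text
time_s: 13.55
ee_pos: [0.5386, 0.1095, 0.1502]
ee_rot: [0.0, 0.051, 0.999, -0.0]
ft_force: [0.2, 0.1, -4.0]
grip_width: 0.0087
gripper_force: 60.0
```

Emit:
move_arm([
  [[1, 1, 0, 0, 0, 0, 0], [1, 1, 0, 0, 0, 0, 0], [1, 0, 0, 0, 0, 0, 0]],
])

```text
time_s: 13.85
ee_pos: [0.5366, 0.1097, 0.1501]
ee_rot: [-0.0, 0.051, 0.999, -0.0]
ft_force: [0.9, 1.6, -3.4]
grip_width: 0.0092
gripper_force: 60.0
```

Run:
```python
from h import *
s=r.get_state();print(s["time_s"],s["ee_pos"],s["ft_force"],s["torque"])
im=r.get_image("wrist")
save(im,"w6",scale=1.5)
```

```text
13.85 [0.5366 0.1097 0.1501] [ 0.8914  1.6417 -3.3622] [-0.0048  0.0724 -0.0349]
```

View pics/w6.png

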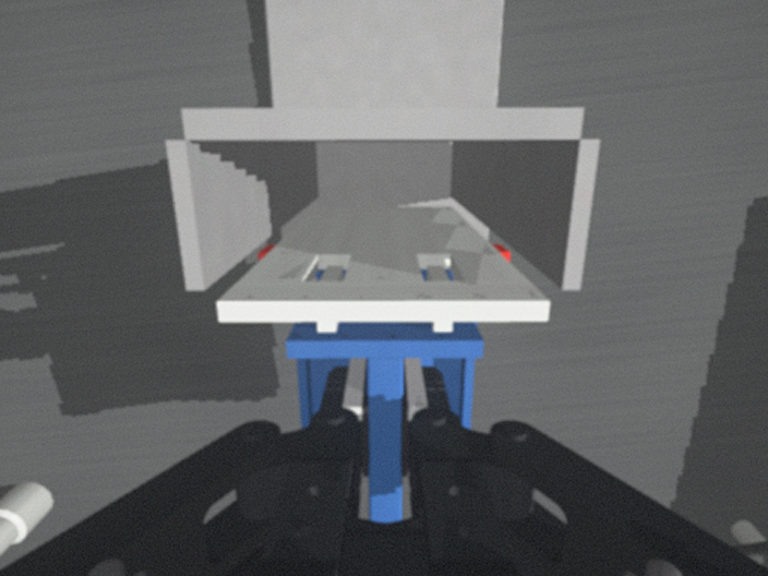

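The hooks show in the slots at (330,270) and (437,270), centred, with no contact force. Continuing in.

Emit:
move_arm([
  [[1, 1.5, 0, 0, 0, 0, 0], [1, 1.5, 0, 0, 0, 0, 0], [1, 1.5, 0, 0, 0, 0, 0], [1, 0, 0, 0, 0, 0, 0]],
])

```text
time_s: 14.3
ee_pos: [0.5321, 0.1102, 0.1501]
ee_rot: [0.0, 0.051, 0.999, 0.0]
ft_force: [-0.4, -0.6, -4.3]
grip_width: 0.0093
gripper_force: 60.0
```

Emit:
move_arm([
  [[1, 1.5, 0, 0, 0, 0, 0], [1, 1, 0, 0, 0, 0, 0], [1, 0, 0, 0, 0, 0, 0]],
])

```text
time_s: 14.6
ee_pos: [0.5296, 0.1104, 0.1501]
ee_rot: [0.0, 0.051, 0.999, -0.0]
ft_force: [0.0, -0.2, -3.4]
grip_width: 0.009
gripper_force: 60.0
```

Emit:
move_arm([
  [[1, 1, 0, 0, 0, 0, 0], [1, 0, 0, 0, 0, 0, 0]],
])

```text
time_s: 14.8
ee_pos: [0.5287, 0.1105, 0.1501]
ee_rot: [-0.0, 0.051, 0.999, 0.0]
ft_force: [0.5, -0.5, -3.0]
grip_width: 0.0088
gripper_force: 60.0
```

Emit:
move_arm([
  [[1, 1, 0, 0, 0, 0, 0], [1, 0, 0, 0, 0, 0, 0]],
])

```text
time_s: 15.0
ee_pos: [0.5277, 0.1106, 0.1501]
ee_rot: [-0.0, 0.051, 0.999, 0.0]
ft_force: [1.0, -0.1, -3.8]
grip_width: 0.0093
gripper_force: 60.0
```

Emit:
move_arm([
  [[1, 1, 0, 0, 0, 0, 0], [1, 0, 0, 0, 0, 0, 0]],
])

```text
time_s: 15.2
ee_pos: [0.5267, 0.1107, 0.1501]
ee_rot: [-0.0, 0.051, 0.999, 0.0]
ft_force: [-0.6, 0.4, -3.9]
grip_width: 0.0091
gripper_force: 60.0
```

Emit:
move_arm([
  [[1, 0.7, 0, 0, 0, 0, 0], [1, 0, 0, 0, 0, 0, 0]],
])

```text
time_s: 15.4
ee_pos: [0.5265, 0.1107, 0.1502]
ee_rot: [0.001, 0.051, 0.999, -0.0]
ft_force: [4.9, -0.3, -4.7]
grip_width: 0.0092
gripper_force: 59.7
```

Emit:
move_arm([
  [[1, 0.7, 0, 0, 0, 0, 0], [1, 0, 0, 0, 0, 0, 0]],
])

```text
time_s: 15.6
ee_pos: [0.5264, 0.1107, 0.1503]
ee_rot: [0.002, 0.051, 0.999, 0.0]
ft_force: [13.0, -0.7, -8.3]
grip_width: 0.0092
gripper_force: 59.3
```

Emit:
move_arm([
  [[1, 0.7, 0, 0, 0, 0, 0], [1, 0, 0, 0, 0, 0, 0]],
])

```text
time_s: 15.8
ee_pos: [0.5265, 0.1107, 0.1505]
ee_rot: [0.002, 0.051, 0.999, 0.0]
ft_force: [20.8, -0.9, -10.3]
grip_width: 0.0092
gripper_force: 58.9
```

The tray's back is against the strip. I'll ease off the push and lower gently.

Emit:
move_arm([
  [[1, -0.9, 0, 0, 0, 0, 0], [1, -0.8, 0, 0, 0, 0, 0], [1, 0, 0, 0, 0, 0, 0]],
])

```text
time_s: 16.1
ee_pos: [0.5265, 0.1107, 0.1501]
ee_rot: [0.0, 0.051, 0.999, -0.0]
ft_force: [3.3, -0.2, -4.4]
grip_width: 0.0093
gripper_force: 60.1
```

Emit:
move_arm([
  [[1, 0, 0, 1, 0, 0, 0], [1, 0, 0, 1, 0, 0, 0], [1, 0, 0, 1, 0, 0, 0], [1, 0, 0, 0, 0, 0, 0]],
])

```text
time_s: 16.5
ee_pos: [0.5265, 0.1107, 0.1471]
ee_rot: [0.0, 0.051, 0.999, -0.0]
ft_force: [3.7, -0.4, -1.9]
grip_width: 0.0091
gripper_force: 60.3
```

Emit:
move_arm([
  [[1, 0, 0, 1, 0, 0, 0], [1, 0, 0, 1, 0, 0, 0], [1, 0, 0, 0, 0, 0, 0]],
])

```text
time_s: 16.8
ee_pos: [0.5265, 0.1107, 0.1452]
ee_rot: [0.0, 0.051, 0.999, 0.0]
ft_force: [5.5, 0.4, -1.5]
grip_width: 0.0089
gripper_force: 60.6
```

Emit:
move_arm([
  [[1, 0, 0, 1, 0, 0, 0], [1, 0, 0, 1, 0, 0, 0], [1, 0, 0, 0, 0, 0, 0]],
])

```text
time_s: 17.1
ee_pos: [0.5264, 0.1107, 0.1431]
ee_rot: [0.0, 0.051, 0.999, 0.0]
ft_force: [4.7, 0.3, -0.3]
grip_width: 0.0087
gripper_force: 60.7
```

Run:
```python
from h import *
s=r.get_state();print(s["time_s"],s["ee_pos"],s["ee_rot"],s["ft_force"],s["torque"])
```

```text
17.1 [0.5264 0.1107 0.1431] [0.0001 0.0509 0.9987 0.    ] [ 4.735   0.304  -0.2876] [-0.0139 -0.6374 -0.0148]
```

Lowered 7 mm, with the shoe now carrying the tray. I'll release, then press at the back plate with shut fingers.

Emit:
move_arm([
  [[0.9, 0, 0, 0, 0, 0, 0], [0.6, 0, 0, 0, 0, 0, 0], [0.6, 0, 0, 0, 0, 0, 0], [0.6, 0, 0, -5, 0, 0, 0], [0.6, 0, 0, -15, 0, 0, 0], [0.6, 0, 0, -20, 0, 0, 0], [0.8, 0, 0, -12, 0, 0, 0], [1, 4, 0, 0, 0, 0, 0], [1, 5, 0, 0, 0, 0, 0], [1, 4, 0, 0, 0, 0, 0]],
])

```text
time_s: 18.1
ee_pos: [0.5126, 0.1121, 0.1943]
ee_rot: [-0.001, 0.051, 0.999, -0.0]
ft_force: [-0.2, -0.0, -0.4]
grip_width: -0.0003
gripper_force: 0.0
```

Emit:
move_arm([
  [[1, 0, 0, 0, 0, 0, 0], [1, 0, 0, 0, 0, 0, 0]],
])

```text
time_s: 18.3
ee_pos: [0.5132, 0.1121, 0.1947]
ee_rot: [-0.0, 0.051, 0.999, -0.0]
ft_force: [-0.8, 0.9, -0.3]
grip_width: 0.0
gripper_force: 0.0
```

Run:
```python
from h import *
s=r.get_state();print(s["time_s"],s["ee_pos"],s["ee_rot"],s["ft_force"],s["torque"],s["grip_width"])
im={n:r.get_image(n) for n in("wrist","side")}
b=cv2.resize(im["side"]["color"][140:230,160:260,::-1],(427,384),interpolation=cv2.INTER_CUBIC)
cv2.imwrite("pics/m7.png",cv2.resize(np.hstack([im["wrist"]["color"][:,:,::-1],b]),None,fx=.85,fy=.85,interpolation=cv2.INTER_AREA))
```

```text
18.3 [0.5132 0.1121 0.1947] [-0.0003  0.0508  0.9987 -0.0001] [-0.7863  0.8673 -0.2944] [-0.0484  0.0349 -0.0176] 6.933661565289619e-06
```

View pics/m7.png

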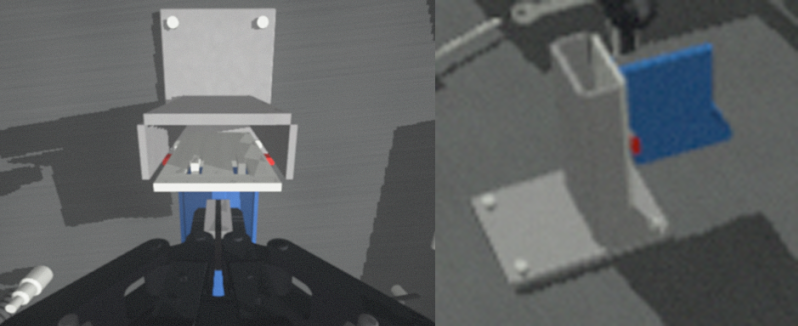

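The tray hangs on the strip by itself: side crop shows blue at (670,100), wrist view shows the hooks in the slots at (195,165) and (240,167). The shut fingers are above the rib, so I'm pressing down.

Emit:
move_arm([
  [[1, 0, 0, 8, 0, 0, 0], [1, 0, 0, 7, 0, 0, 0], [1, 0, 0, 2, 0, 0, 0], [1, 0, 0, 1, 0, 0, 0], [1, 0, 0, 1, 0, 0, 0], [1, 0, 0, 1, 0, 0, 0], [1, 0, 0, 0, 0, 0, 0]],
])

```text
time_s: 19.1
ee_pos: [0.5135, 0.1121, 0.1754]
ee_rot: [0.0, 0.051, 0.999, 0.0]
ft_force: [-0.3, -0.2, 2.0]
grip_width: 0.0
gripper_force: 0.8
```

Emit:
move_arm([
  [[1, 0, 0, 1, 0, 0, 0], [1, 0, 0, 1, 0, 0, 0], [1, 0, 0, 1, 0, 0, 0], [1, 0, 0, 0, 0, 0, 0]],
])

```text
time_s: 19.5
ee_pos: [0.5135, 0.1121, 0.1721]
ee_rot: [0.0, 0.051, 0.999, 0.0]
ft_force: [-1.3, 0.4, 4.2]
grip_width: 0.0002
gripper_force: 1.7
```

Emit:
move_arm([
  [[1, 0, 0, 1, 0, 0, 0], [1, 0, 0, 1, 0, 0, 0], [1, 0, 0, 1, 0, 0, 0], [1, 0, 0, 0, 0, 0, 0]],
])

```text
time_s: 19.9
ee_pos: [0.5134, 0.112, 0.1689]
ee_rot: [-0.0, 0.051, 0.999, -0.0]
ft_force: [-0.4, -0.4, 1.8]
grip_width: 0.0002
gripper_force: 0.9
```

Emit:
move_arm([
  [[1, 0, 0, 1, 0, 0, 0], [1, 0, 0, 1, 0, 0, 0], [1, 0, 0, 0, 0, 0, 0]],
])

```text
time_s: 20.2
ee_pos: [0.5134, 0.1121, 0.1669]
ee_rot: [-0.0, 0.051, 0.999, -0.0]
ft_force: [-1.7, 0.5, 2.3]
grip_width: -0.0
gripper_force: 1.1
```

Emit:
move_arm([
  [[1, 0, 0, 1, 0, 0, 0], [1, 0, 0, 1, 0, 0, 0], [1, 0, 0, 0, 0, 0, 0]],
])

```text
time_s: 20.5
ee_pos: [0.5134, 0.112, 0.165]
ee_rot: [-0.0, 0.051, 0.999, -0.0]
ft_force: [-0.2, -0.1, 2.9]
grip_width: -0.0001
gripper_force: 1.4
```

Emit:
move_arm([
  [[1, 0, 0, 1, 0, 0, 0], [1, 0, 0, 1, 0, 0, 0], [1, 0, 0, 0, 0, 0, 0]],
])

```text
time_s: 20.8
ee_pos: [0.5134, 0.112, 0.1629]
ee_rot: [-0.0, 0.051, 0.999, -0.0]
ft_force: [-0.4, 0.6, 2.9]
grip_width: 0.0001
gripper_force: 1.1
```

Emit:
move_arm([
  [[1, 0, 0, 1, 0, 0, 0], [1, 0, 0, 0, 0, 0, 0]],
])

```text
time_s: 21.0
ee_pos: [0.5134, 0.112, 0.162]
ee_rot: [-0.0, 0.051, 0.999, -0.0]
ft_force: [-1.0, 0.3, 3.0]
grip_width: -0.0003
gripper_force: 1.6
```

Emit:
move_arm([
  [[1, 0, 0, 1, 0, 0, 0], [1, 0, 0, 0, 0, 0, 0]],
])

```text
time_s: 21.2
ee_pos: [0.5134, 0.1121, 0.1613]
ee_rot: [0.0, 0.051, 0.999, 0.0]
ft_force: [-1.9, 0.6, 5.7]
grip_width: 0.0004
gripper_force: 3.2
```

Emit:
move_arm([
  [[1, 0, 0, 0.7, 0, 0, 0], [1, 0, 0, 0, 0, 0, 0]],
])

```text
time_s: 21.4
ee_pos: [0.5135, 0.1121, 0.1612]
ee_rot: [0.0, 0.051, 0.999, 0.0]
ft_force: [-3.9, 0.4, 12.4]
grip_width: -0.0002
gripper_force: 6.0
```

Emit:
move_arm([
  [[1, 0, 0, 0.5, 0, 0, 0], [1, 0, 0, 0, 0, 0, 0]],
])

```text
time_s: 21.6
ee_pos: [0.5135, 0.1121, 0.1612]
ee_rot: [0.0, 0.051, 0.999, 0.0]
ft_force: [-6.8, 0.9, 16.7]
grip_width: 0.0001
gripper_force: 8.0
```

Hard stop at z 0.1612. Lifting off and touching again to see whether it stays down.

Emit:
move_arm([
  [[1, 0, 0, -3, 0, 0, 0], [1, 0, 0, -7, 0, 0, 0], [1, 0, 0, -10, 0, 0, 0], [1, 0, 0, 0, 0, 0, 0], [1, 0, 0, 0, 0, 0, 0], [1, 0, 0, 8, 0, 0, 0], [1, 0, 0, 6, 0, 0, 0], [1, 0, 0, 2, 0, 0, 0], [1, 0, 0, 0, 0, 0, 0]],
])

```text
time_s: 22.5
ee_pos: [0.5132, 0.112, 0.1633]
ee_rot: [-0.0, 0.051, 0.999, -0.0]
ft_force: [0.4, 0.6, -0.0]
grip_width: -0.0
gripper_force: 0.1
```

Emit:
move_arm([
  [[1, 0, 0, 1, 0, 0, 0], [1, 0, 0, 0, 0, 0, 0], [1, 0, 0, 0, 0, 0, 0]],
])

```text
time_s: 22.8
ee_pos: [0.5135, 0.1121, 0.163]
ee_rot: [0.0, 0.051, 0.999, 0.0]
ft_force: [-1.1, -0.1, 1.8]
grip_width: -0.0002
gripper_force: 1.0
```

Emit:
move_arm([
  [[1, 0, 0, 1, 0, 0, 0], [1, 0, 0, 0, 0, 0, 0], [1, 0, 0, 0, 0, 0, 0]],
])

```text
time_s: 23.1
ee_pos: [0.5135, 0.1121, 0.1621]
ee_rot: [0.0, 0.051, 0.999, 0.0]
ft_force: [-1.8, 0.3, 5.0]
grip_width: 0.0001
gripper_force: 2.4
```

Emit:
move_arm([
  [[1, 0, 0, 1, 0, 0, 0], [1, 0, 0, 0, 0, 0, 0], [1, 0, 0, 0, 0, 0, 0]],
])

```text
time_s: 23.4
ee_pos: [0.5135, 0.1121, 0.1614]
ee_rot: [0.0, 0.051, 0.999, 0.0]
ft_force: [-3.0, 0.2, 7.4]
grip_width: 0.0002
gripper_force: 3.5
```

Emit:
move_arm([
  [[1, 0, 0, -5, 0, 0, 0], [1, 0, 0, -20, 0, 0, 0], [1, 0, 0, -40, 0, 0, 0], [1, -20, 0, -40, 0, 0, 0], [1, -20, 0, -20, 0, 0, 0], [1, -15, 0, 0, 0, 0, 0], [1, 0, 0, 0, 0, 0, 0], [1, 0, 0, 0, 0, 0, 0]],
])

```text
time_s: 24.2
ee_pos: [0.5678, 0.1064, 0.2851]
ee_rot: [-0.001, 0.051, 0.999, -0.0]
ft_force: [-0.4, -0.7, -0.5]
grip_width: 0.0001
gripper_force: 0.0
```

Run:
```python
from h import *
s=r.get_state();print(s["time_s"],s["ee_pos"],s["ft_force"])
im=r.get_image("wrist"); save(im,"w8",crop=(130,0,400,220),scale=2.7)
for q in("tray_grip","tray","tray_hooks"): print(q,r.landmark_of(q,im)[:1])
```

```text
24.2 [0.5678 0.1064 0.2851] [-0.4039 -0.7397 -0.4713]
tray_grip [{'position': [256.3, 156.0], 'p': 0.88}]
tray [{'position': [257.4, 101.2], 'p': 0.8}]
tray_hooks []
```

View pics/w8.png

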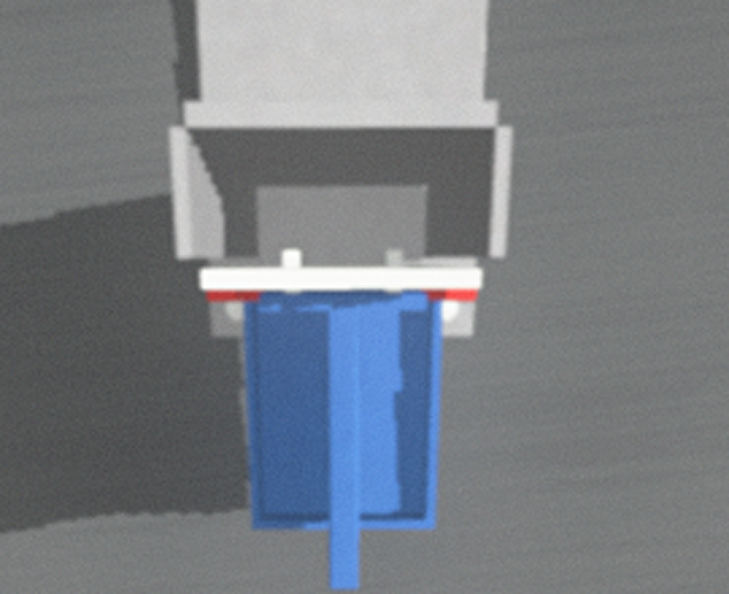

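The tray hangs square against the strip, hooks through at (291,258) and (394,258). The red catches at (232,295) and (452,295) lie over the ears, and the robot is clear.

```bash
python3 -c "
from workcell import r
print(r.close_job())"
```

```text
the job is handed in; nothing more can be done
None
```

The tray hangs on the upright, square and against the strip. It stayed locked down when I let go, with both red catches over its ears, and I handed the job in at about 24 s; the reply gave no verdict. While seating its back, the push on the upright briefly reached about 23 N, slightly over your 20 N; I eased it off at once.

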